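# Slide the prep card under the sprung counter clip

### The job

Slide the loose yellow-banded prep card along the counter, band edge first, under the yellow clip of the empty holder, letting the card's own edge lift the clip, on past the soft buffer until you feel it firm against the hidden stop: press it home but do not ram it. Leave it there, square and centred in the clip, and do not touch either holder with the gripper or disturb the other things on the counter.

Things in the scene. Friction and masses are not known exactly. Their poses are not given: they have to be found in the camera images.
- card_top (a point): the loose prep card: a stiff flat plastic board 100 mm (its x, front to back) x 140 mm (its y) x 6 mm thick, about 0.1 kg, too wide to grasp, lying flat on the counter, printed side up. White with two food pictures; a yellow band runs along one 140 mm edge, the front edge (+x of the card). Slides easily on the counter (friction about 0.3). This point: centre of its top face, 6 mm up; x to the front edge, z up
- card_front_left (a point): left end (+y) of the card's front edge, 50 mm ahead of and 70 mm left of the card's centre, 3 mm above the counter
- card_front_right (a point): right end (-y) of the card's front edge, likewise
- holder: the empty holder with the YELLOW sprung clip, fixed, dark steel, 150 mm wide (y), 30 mm high. Origin: on the counter, mid-width; the card's front edge comes to rest between its x = -16 and +14 mm. x points into the holder (the way the card slides), z up. Housing from x = 20 to 72 mm. The card slides in flat on the counter itself from the open -x side: no floor plate, no side guides
- holder_stop: the hidden depth stop under the clip (origin and axes: the holder's). It is clamped anywhere from x = -16 to +14 mm, differently each time; its setting is NOT in this pose and must be felt. In front of it a soft buffer bar, 84 mm wide, gives over the last 4 mm (0.5 to 1.2 N); with the buffer fully in, the stop is firm. Over 22 N on it is ramming
- holder_clip (a joint): yellow clip: sprung flap 90 mm wide, hinged behind the stop. 0 = shut, its nose 1.5 mm above the counter at the holder's x = -34 mm; from there a lip rises at 25 degrees to 14 mm height at x = -57 mm. Positive = raised (rad), about 0.07 on the card. A card edge pushed at the lip lifts it (4 to 10 N level push), then rubs with 2 to 4 N; the spring holds the card in place
- other: a like holder with a BLUE clip, already filled with its own fixed blue-banded card (which reaches 100 mm out from its origin in -x); to be left alone. Same origin and axes as the other holder
- shaker: bystander: clear pepper shaker with steel cap, 42 mm across, 75 mm tall; origin at the centre of its underside
- sauce: bystander: orange sauce bottle with red cap, 60 mm across, 170 mm tall; origin at the centre of its underside
- spice: bystander: brown spice jar with green cap, 60 mm across, 110 mm tall; origin at the centre of its underside
- ramekin: bystander: white ceramic ramekin, 80 mm across, 40 mm tall; origin at the centre of its underside
- spatula: bystander: spatula lying flat, handle towards -x of its own frame
- timer: bystander: white kitchen timer, 60 x 75 x 24 mm; origin at the centre of its underside
- lid: bystander: round green lid with a knob, 110 mm across, 24 mm high; origin at the centre of its underside
- card: the same card, given by the centre of its underside, axes as for its top point
Not all that is in view belongs to the job. Leave any orange look-alike of the holder alone.

How it is judged:
By the outcome, as a careful person would: the job done as asked, in the order asked, and still so for the second after the job is handed in, with the robot touching nothing.
It also fails if it takes over 64 s, if anything falls off the work surface, if the arm or the gripper's body presses on something with over 40 N, if the wrist force passes 120 N, or if a joint passes its speed limit or range.

### The arm

A 7-joint arm with a two-finger parallel gripper is mounted at the origin on the work surface. World frame = base frame: x ahead of the robot, y to its left, z up, the work surface at z = 0. Lengths are in mm, angles in rad, forces in N, time in s.
With the tool pointing down it reaches from about 425 to 925 mm from the base axis. Payload 6.8 kg.
Tool frame: the origin (TCP) lies midway between the tips of the shut fingers; the grasp point (between the pads) lies 19 mm behind it; z points along the fingers, y is the line along which they close (so a half turn about z gives the same grasp; the last joint's range is limited). The gripper opens to 88 mm and grips with 3 to 60 N. Pads are 20 mm wide; open, the fingers measure 115 mm over their backs; the gripper's body (75 mm by 178 mm) begins 61 mm behind the grasp point.
Start: joints at [1.063, 0.477, 0.022, 1.555, -0.011, 1.109, -0.083], TCP at [262.744, -621.782, 222.664] pointing down, gripper open.
Joint ranges: [-2.96, 2.96], [-0.34, 2.1], [-1.41, 1.46], [0.24, 2.44], [-1.37, 4.51], [0.17, 1.92], [-2.96, 2.96]. Speed limits (rad/s): [2.39, 2.39, 3.14, 3.14, 3.14, 3.14, 3.14].

### API

Orientations are given as a rotation vector (axis times angle).
In Python, from plant import ctrl gives the robot as it stands. The module is installed in compiled form; this text tells all that it offers.
- The arm moves only by the shell command python3 -m creep 'ROWS' [OPENING] [FORCE]. ROWS is JSON, one flat list of numbers, 4 for each row, row after row: the shift along the tool's x, y, z in m, then the turn about the tool's z in rad. A call has 1 to 20 rows; each row is the pose to reach, as a shift and turn from the pose commanded when the call began, along the tool's axes at that moment; what a row does not reach only later rows make up. A row lasts 1/8 s, in which the tool goes at most 62.5 mm and 10.7 degrees, less where a joint would pass 70% of its speed; a pose out of reach is approached as far as the arm can. A call with a gripper value outside its range is refused whole. OPENING is the finger opening in m, from 0 to 0.0878, set as the call begins (- or left out, the last holds). The fingers move at their own pace and stop on an object; FORCE is the grip in N (left out, the last holds). Time passes only in rows, so rows that repeat a pose let the fingers close. It gives the time, the measured TCP pose, the force, the opening and the grip force at its end, in the units of the state.
- ctrl.get_obs(): the state, without advancing time (a new reading comes with each control period).
- ctrl.grab_frame(name): name is "scene" or "top" or "wrist"; returns the picture (384x512x3 uint8, blue, green, red); there is no depth.
- ctrl.camera_model(name): a dict with "fx", "fy", "cx", "cy" (pixels), "D" ([k1, k2, p1, p2, k3] as OpenCV has them; the pictures are not rectified), "extrinsics" (4x4, takes a point from world to camera coordinates). Camera axes: x right, y down, z forward; pixel columns grow to the right and rows downward; lengths in mm; the calibration is good to about 2 mm. A picture is of the moment at which its call begins: read the wrist's pose just before it. camera_model takes no time and is no camera call; for the wrist camera it gives the pose at the moment of the call.
- ctrl.sign_off(): hands the job in; it is judged then, once.
Trained networks look in the newest picture that a camera, given by its name, has taken for a name from the list of things; names that differ only in an ending like _2 or _b are one class to them, and where a whole thing is asked for, a point or a joint stands for the part that bears it (a point fixed in the world has none). Each returns a list of dicts, best first, with "score" (0 to 1); they miss things now and then, are a little off and sometimes report something else, mostly with a low value. They report only what shows in the picture. A call takes as long as a camera call. They do not tell look-alikes from the thing itself.
- ctrl.cut_out(target, camera): "pixels" (384x512 bool, what is visible of it) and "pixel" ([column, row] in pixels, amid what is visible of it).
- ctrl.spot_point(target, camera): "pixel" ([column, row] in pixels: a listed point, or the origin of a listed thing).
The state is a dict: "time": time; "joints": joint angles; "qvel": joint speeds; "tau": joint torques, N m; "ee_pos": TCP position; "tcp_rot": TCP orientation; "wrist_force": force on the tool from outside, world axes, zero at the start; "ft_torque": the same for the moment, N m; "grip_width": finger opening in mm; "gripper_force": force on a finger pad.
Only numpy, scipy, OpenCV 4.12 (cv2) and the standard library are available. Lean on these libraries where they do the work, as an engineer would, in place of code of your own. Each camera call takes 0.05 s, during which the arm holds its last target. There are 200 camera calls.

## Working session

There is one attempt and no reset: what is moved stays moved. The work goes in short steps, Python scripts to look and compute and a shell command to move; the robot and the scene stay as the last step left them, time stands still between calls to the robot, and variables do not carry over. Pictures are saved under pics/ and viewed, at most 10 in all, crops included, and the job is handed in when it is done.

```bash
mkdir -p pics; cat > h.py <<'E'
import numpy as np, cv2
from plant import ctrl
def ray(name,px,z,m=None):
    m=m or ctrl.camera_model(name); K=np.array([[m['fx'],0,m['cx']],[0,m['fy'],m['cy']],[0,0,1.]])
    n=cv2.undistortPoints(np.array(px,float).reshape(-1,1,2),K,np.array(m['D'],float)).reshape(-1,2)
    E=np.array(m['extrinsics']);R=E[:3,:3];c=-R.T@E[:3,3]
    d=np.c_[n,np.ones(len(n))]@R
    return c+d*((z-c[2])/d[:,2])[:,None]
E
python3 - <<'E'
from h import *
a=ctrl.grab_frame("top");b=ctrl.grab_frame("scene")
cv2.imwrite("pics/top.png",a);cv2.imwrite("pics/scene.png",b)
for cam in("top","scene"):
  for n,z in(("card_top",6),("card_front_left",3),("card_front_right",3),("holder",0),("other",0),("shaker",0),("sauce",0),("spice",0),("ramekin",0),("spatula",0),("timer",0),("lid",0)):
    for r in ctrl.spot_point(n,cam)[:3]: print(cam,n,round(r['score'],2),np.round(r['pixel']),ray(cam,r['pixel'],z)[0].round(0))
o=ctrl.get_obs();print(o['time'],o['ee_pos'],o['tcp_rot'],o['wrist_force'])
E
```

```text
top card_top 0.75 [270. 170.] [520.  49.   6.]
top card_front_left 0.68 [249. 160.] [553. 121.   3.]
top card_front_left 0.57 [383. 179.] [ 487. -337.    3.]
top card_front_right 0.82 [289. 156.] [568. -15.   3.]
top card_front_right 0.41 [338. 122.] [ 686. -188.    3.]
top holder 0.96 [133. 218.] [356. 522.   0.]
top holder 0.96 [170. 272.] [172. 392.   0.]
top holder 0.94 [238. 227.] [327. 158.   0.]
top other 0.61 [268. 174.] [505.  57.   0.]
top other 0.58 [336. 118.] [ 702. -181.    0.]
top shaker 0.64 [288. 102.] [759. -16.   0.]
top sauce 0.84 [183. 121.] [694. 352.   0.]
top sauce 0.75 [185. 188.] [459. 341.   0.]
top spice 0.77 [383. 122.] [ 689. -345.    0.]
top ramekin 0.76 [180. 161.] [552. 358.   0.]
top spatula 0.91 [383. 178.] [ 491. -341.    0.]
top timer 0.96 [186. 189.] [455. 339.   0.]
top lid 0.77 [361. 200.] [ 414. -260.    0.]
scene card_top 0.67 [245. 215.] [512.  51.   6.]
scene card_top 0.26 [156. 208.] [ 444. -258.    6.]
scene card_front_left 0.7 [268. 224.] [566. 125.   3.]
scene card_front_right 0.82 [228. 231.] [590. -13.   3.]
scene holder 0.96 [363. 187.] [358. 533.   0.]
scene holder 0.94 [318. 172.] [227. 386.   0.]
scene holder 0.91 [268. 187.] [324. 159.   0.]
scene other 0.83 [172. 253.] [ 679. -187.    0.]
scene shaker 0.7 [234. 270.] [767.  -6.  -0.]
scene shaker 0.52 [119. 263.] [ 709. -340.    0.]
scene sauce 0.85 [351. 240.] [673. 376.  -0.]
scene spice 0.71 [117. 261.] [ 703. -344.    0.]
scene ramekin 0.68 [242. 218.] [523.  41.   0.]
scene ramekin 0.57 [335. 218.] [549. 360.   0.]
scene spatula 0.85 [128. 218.] [ 483. -349.    0.]
scene timer 0.65 [323. 205.] [466. 340.   0.]
scene timer 0.43 [245. 214.] [498.  53.   0.]
scene lid 0.71 [155. 208.] [ 431. -262.    0.]
1.3 [ 262.7684531  -621.77437065  222.65218259] [3.07901442e+00 6.23872549e-01 6.33040966e-06] [0.11828668 0.51093172 0.14012651]
```

View pics/top.png

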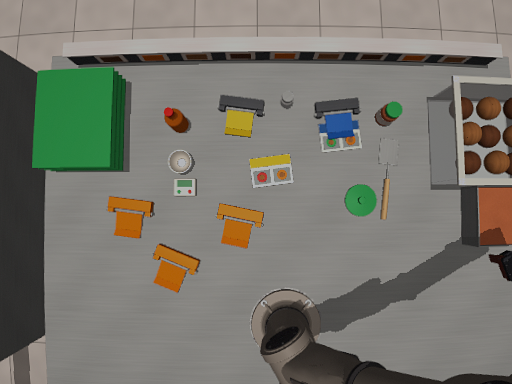

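View pics/scene.png

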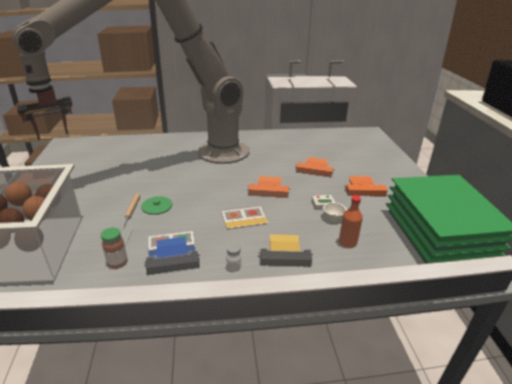

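Loose card at (271,170), distinguished from the blue-banded fixed card at (340,140). For the holder, the yellow one is at (240,108); the blue (338,115) and the orange look-alikes (130,215), (175,265) and (240,225) are out. Next: refine poses and locate the wrist camera.

```bash
python3 - <<'E'
from h import *
a=cv2.imread("pics/top.png")
h=cv2.cvtColor(a,cv2.COLOR_BGR2HSV)
y=cv2.inRange(h,(22,150,120),(35,255,255))
n,l,s,c=cv2.connectedComponentsWithStats(y)
for i in range(1,n):
  if s[i,4]>40:
    bx=cv2.boxPoints(cv2.minAreaRect(np.argwhere(l==i)[:,::-1].astype(np.float32)))
    print(s[i],ray("top",bx,6).round(0).tolist())
# dark housing top z=30
crop=np.zeros(a.shape[:2],np.uint8);crop[90:122,210:272]=1
d=((a.max(2)<75)&(crop>0)).astype(np.uint8)
n,l,s,c=cv2.connectedComponentsWithStats(d);i=1+s[1:,4].argmax()
bx=cv2.boxPoints(cv2.minAreaRect(np.argwhere(l==i)[:,::-1].astype(np.float32)))
print(s[i],ray("top",bx,30).round(0).tolist())
m=ctrl.camera_model("wrist");E=np.array(m['extrinsics']);R=E[:3,:3];print(-R.T@E[:3,3],R.round(3).tolist(),m['fx'])
print(ctrl.get_obs()['time'])
cv2.imwrite("pics/crop.png",cv2.resize(a[80:200,200:370],None,fx=4.5,fy=4.5,interpolation=cv2.INTER_CUBIC))
E
```

```text
[224 110  30  27 629] [[647.0, 208.0, 6.0], [730.0, 198.0, 6.0], [718.0, 107.0, 6.0], [635.0, 118.0, 6.0]]
[250 154  40  14 339] [[557.0, 121.0, 6.0], [574.0, -14.0, 6.0], [545.0, -17.0, 6.0], [528.0, 117.0, 6.0]]
[219  95  45  22 517] [[719.0, 223.0, 30.0], [776.0, 216.0, 30.0], [754.0, 67.0, 30.0], [698.0, 74.0, 30.0]]
[ 338.32795679 -590.02603923  385.69062657] [[0.389, -0.921, 0.001], [-0.881, -0.372, 0.293], [-0.269, -0.115, -0.956]] 274.6160817462096
1.3
```

View pics/crop.png

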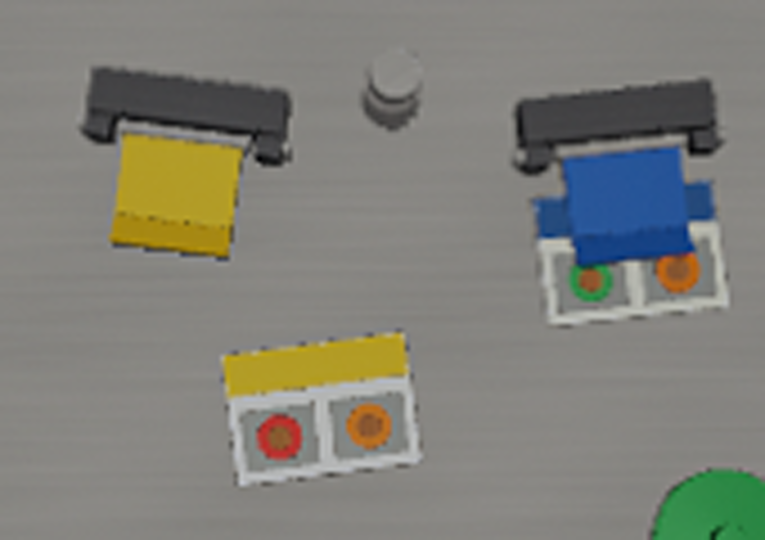

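The crop shows the yellow-clip holder empty at crop (185,150). The loose yellow-banded card is at crop (320,410), yawed about 15° from the holder and about 127 mm right of its axis. The plan has two parts: push the card's right side left with two fingertips, which also squares it, then push its rear edge in. First I hover and look.

```bash
python3 -m creep '[0.02,-0.017,0,-0.05, 0.055,-0.047,0,-0.13, 0.095,-0.082,0,-0.22, 0.135,-0.117,0,-0.31, 0.175,-0.151,0,-0.40, 0.215,-0.186,0,-0.49, 0.255,-0.22,0,-0.58, 0.295,-0.255,0,-0.67, 0.335,-0.29,0,-0.76, 0.375,-0.324,0,-0.85, 0.41,-0.354,0,-0.93, 0.44,-0.38,0,-1.0, 0.457,-0.395,0,-1.035, 0.457,-0.395,0,-1.035, 0.457,-0.395,0,-1.035]' 0.06
python3 - <<'E'
from h import *
o=ctrl.get_obs();m=ctrl.camera_model("wrist")
a=ctrl.grab_frame("wrist");cv2.imwrite("pics/w1.png",a)
print(o['time'],o['ee_pos'],o['tcp_rot'],o['wrist_force'],o['joints'])
for n,z in(("card_top",6),("card_front_left",3),("card_front_right",3),("holder",0),("holder_clip",14)):
    for r in ctrl.spot_point(n,"wrist")[:3]: print(n,round(r['score'],2),np.round(r['pixel']),ray("",r['pixel'],z,m)[0].round(1))
E
```

```text
time: 3.18
ee_pos: [529.3, -82.0, 222.5]
tcp_rot: [2.37, 2.062, -0.002]
wrist_force: [0.5, -0.8, 0.3]
grip_width: 60.1
gripper_force: 0.0
3.175 [529.3437197  -82.00035807 222.46928579] [ 2.37021058e+00  2.06161915e+00 -1.83520201e-03] [ 0.51016896 -0.83582796  0.28598051] [ 0.40653249  0.28301855 -0.44222349  1.86432949  0.14132648  1.02543921
 -0.23298746]
card_top 0.74 [234.  72.] [519.2  45.6   6. ]
card_front_left 0.29 [234.  69.] [519.9  48.9   3. ]
card_front_right 0.75 [285. 119.] [577.9 -21.7   3. ]Traceback (most recent call last):
  File "<stdin>", line 6, in <module>
ValueError: it knows: card, card_front_left, card_front_right, card_top, holder, holder_stop, lid, other, ramekin, sauce, shaker, spatula, spice, timer
```

View pics/w1.png

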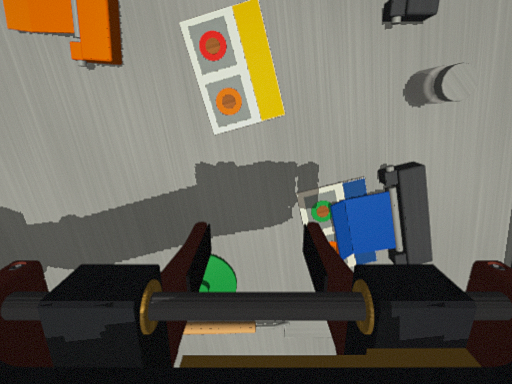

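The wrist view shows the loose card with its centre near (234,72) and right end at (285,119); the blue card is at lower right and clear of my descent. Now I go down beside the card's right edge and push it left.

```bash
python3 -m creep '[0.01,-0.007,0.04,0, 0.02,-0.0135,0.1,0, 0.02,-0.0135,0.15,0, 0.02,-0.0135,0.19,0, 0.02,-0.0135,0.21,0, 0.02,-0.0135,0.2195,0, 0.02,-0.0135,0.2195,0]' 0.06
python3 -m creep '[0.008,0,0,0, 0.016,0,0,0, 0.024,0,0,0, 0.032,0,0,0, 0.04,0,0,0, 0.05,0,0,0, 0.06,0,0,0, 0.07,0,0,0, 0.08,0,0,0, 0.09,0,0,0, 0.1,0,0,0, 0.11,0,0,0, 0.118,0,0,0, 0.124,0,0,0, 0.129,0,0,0, 0.133,0,0,0, 0.135,0,0,0, 0.135,0,0,0]'
python3 - <<'E'
from h import *
o=ctrl.get_obs();m=ctrl.camera_model("wrist")
a=ctrl.grab_frame("wrist");cv2.imwrite("pics/w2.png",a)
print(o['time'],o['ee_pos'],o['tcp_rot'],o['wrist_force'])
E
```

```text
time: 4.3
ee_pos: [519.3, -58.6, 3.1]
tcp_rot: [-2.368, -2.065, 0.0]
wrist_force: [-0.0, 0.4, 0.6]
grip_width: 60.2
gripper_force: 0.0
time: 6.55
ee_pos: [537.6, 75.4, 3.1]
tcp_rot: [-2.367, -2.065, -0.0]
wrist_force: [-0.3, -0.5, -0.2]
grip_width: 60.1
gripper_force: 0.0
6.55 [537.64385831  75.42992911   3.14754665] [-2.36716618e+00 -2.06545915e+00 -1.26710836e-04] [-0.31376624 -0.48575564 -0.18412146]
```

View pics/w2.png

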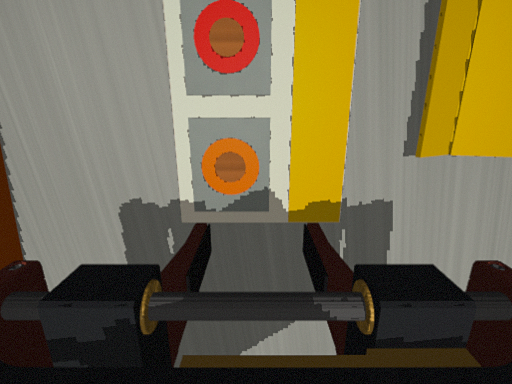

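The card now sits square on both fingers: right edge at row 222, band facing the yellow clip, whose lip corner is at (417,156). I measure the offset from the clip directly.

```bash
python3 - <<'E'
from h import *
m=ctrl.camera_model("wrist");a=cv2.imread("pics/w2.png")
H=np.array([688.7,151.2]);t=np.radians(-7.8);R=np.array([[np.cos(t),-np.sin(t)],[np.sin(t),np.cos(t)]])
def f(n,p,z):
  w=ray("",p,z,m)[:,:2];print(n,w.round(1).tolist(),((w-H)@R).round(1).tolist())
f("lip corner,lip far",[[418,156],[443,2]],14)
f("lip right side at crease",[[454,156]],3)
f("card RR,RF top",[[182,222],[339,222]],6)
f("card front far, rear far",[[359,2],[165,2]],6)
# edges: clip right side row per column
h=cv2.cvtColor(a,cv2.COLOR_BGR2HSV);y=cv2.inRange(h,(20,150,60),(35,255,255))
for c in(425,440,460,480,505): print(c,np.flatnonzero(y[:,c]).max(),end=' ')
for r in(10,60,110,150): q=np.flatnonzero(y[r]);b=q[q<400];k=q[q>400];print(r,b.min(),b.max(),k.min())
o=ctrl.get_obs();print(((np.array(o['ee_pos'][:2])-H)@R).round(1))
E
```

```text
lip corner,lip far [[635.8, 117.7], [645.3, 191.6]] [[-47.9, -40.3], [-48.5, 34.1]]
lip right side at crease [[663.4, 112.1]] [[-19.7, -42.2]]
card RR,RF top [[493.9, 93.5], [592.1, 80.0]] [[-185.2, -83.6], [-86.0, -83.6]]
card front far, rear far [[608.1, 199.1], [511.1, 212.4]] [[-86.4, 36.5], [-184.2, 36.5]]
425 156 440 364 460 154 480 155 505 156 10 296 358 440
60 294 353 432
110 292 349 423
150 291 345 417
[-139.4  -95.7]
```

```bash
python3 -m creep '[0.004,0,0,0, 0.009,0,0,0, 0.013,0,0,0, 0.016,0,0,0, 0.017,0,0,0, 0.017,0,0,0, 0.01,0,0,0, -0.01,0,0,0]'
python3 -m creep '[0,0,-0.04,0, 0,0,-0.09,0, 0.01,-0.01,-0.14,0.15, 0.03,-0.02,-0.18,0.33, 0.05,-0.04,-0.2,0.51, 0.07,-0.05,-0.2,0.69, 0.09,-0.06,-0.2,0.87, 0.109,-0.076,-0.2,1.05, 0.109,-0.076,-0.2,1.23, 0.109,-0.076,-0.2,1.41, 0.109,-0.076,-0.2,1.57, 0.109,-0.076,-0.2,1.57, 0.109,-0.076,-0.2,1.57, 0.109,-0.076,-0.2,1.57]' 0.085
python3 - <<'E'
from h import *
o=ctrl.get_obs();m=ctrl.camera_model("wrist")
a=ctrl.grab_frame("wrist");cv2.imwrite("pics/w3.png",a);np.save("w3.npy",m,allow_pickle=True)
H=np.array([688.7,151.2]);t=np.radians(-7.8);R=np.array([[np.cos(t),-np.sin(t)],[np.sin(t),np.cos(t)]])
print(o['time'],o['tcp_rot'],((np.array(o['ee_pos'][:2])-H)@R).round(1))
h=cv2.cvtColor(a,cv2.COLOR_BGR2HSV);y=cv2.inRange(h,(20,150,60),(35,255,255))
n,l,s,c=cv2.connectedComponentsWithStats(y)
for i in range(1,n):
  if s[i,4]>300:
    bx=cv2.boxPoints(cv2.minAreaRect(np.argwhere(l==i)[:,::-1].astype(np.float32)))
    for z in(6,14):print(s[i],bx.round().tolist(),((ray("",bx,z,m)[:,:2]-H)@R).round(1).tolist())
E
```

```text
time: 7.6
ee_pos: [536.2, 65.3, 3.2]
tcp_rot: [-2.366, -2.067, -0.001]
wrist_force: [-0.4, -0.6, -0.2]
grip_width: 60.1
gripper_force: 0.0
time: 9.35
ee_pos: [475.8, 183.3, 203.1]
tcp_rot: [3.134, -0.21, -0.0]
wrist_force: [0.6, -0.6, 1.2]
grip_width: 85.2
gripper_force: 0.0
9.35 [ 3.13449166e+00 -2.10277674e-01 -1.33981469e-05] [-215.3    2.9]
[ 216    0   80   32 2487] [[216.0, 0.0], [295.0, 0.0], [295.0, 31.0], [216.0, 31.0]] [[-16.3, 49.5], [-16.1, -40.0], [-47.3, -41.3], [-47.5, 50.7]]
[ 216    0   80   32 2487] [[216.0, 0.0], [295.0, 0.0], [295.0, 31.0], [216.0, 31.0]] [[-18.9, 48.4], [-18.7, -39.0], [-49.3, -40.3], [-49.4, 49.7]]
[ 200   68  114   28 3126] [[200.0, 95.0], [200.0, 68.0], [313.0, 68.0], [313.0, 95.0]] [[-118.0, 73.4], [-87.3, 71.6], [-87.0, -64.7], [-117.8, -66.6]]
[ 200   68  114   28 3126] [[200.0, 95.0], [200.0, 68.0], [313.0, 68.0], [313.0, 95.0]] [[-118.4, 71.9], [-88.3, 70.1], [-88.0, -63.2], [-118.1, -65.0]]
```

View pics/w3.png

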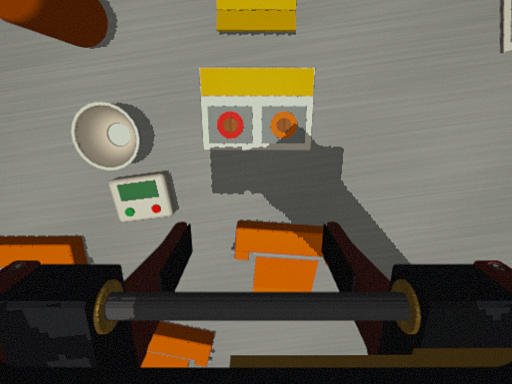

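The image shows the card square (yaw within 0.2°) and within about 1.2 mm of the clip centre: clip columns 216–295, card columns 200–313. I descend behind the rear edge and advance to just short of the lip.

```bash
python3 -m creep '[0,-0.001,0.04,0, 0,-0.001,0.1,0, 0,-0.001,0.15,0, 0,-0.001,0.185,0, 0,-0.001,0.2,0, 0,-0.001,0.2,0]'
python3 -m creep '[0.006,0,0,0, 0.012,0,0,0, 0.016,0,0,0, 0.021,0,0,0, 0.027,0,0,0, 0.034,0,0,0, 0.041,0,0,0, 0.048,0,0,0, 0.054,0,0,0, 0.058,0,0,0, 0.06,0,0,0, 0.06,0,0,0]'
python3 - <<'E'
from h import *
o=ctrl.get_obs();m=ctrl.camera_model("wrist")
a=ctrl.grab_frame("wrist");cv2.imwrite("pics/w4.png",a)
H=np.array([688.7,151.2]);t=np.radians(-7.8);R=np.array([[np.cos(t),-np.sin(t)],[np.sin(t),np.cos(t)]])
print(o['time'],((np.array(o['ee_pos'][:2])-H)@R).round(1),(o['wrist_force'][:2]@R).round(2),o['ft_torque'])
E
```

```text
time: 10.15
ee_pos: [475.9, 184.8, 3.0]
tcp_rot: [3.134, -0.211, -0.001]
wrist_force: [0.5, 0.0, 0.3]
grip_width: 85.4
gripper_force: 0.0
time: 11.65
ee_pos: [535.4, 176.6, 3.2]
tcp_rot: [-3.134, 0.212, -0.0]
wrist_force: [-0.4, 0.3, 0.2]
grip_width: 84.9
gripper_force: 0.0
11.65 [-155.3    4.4] [-0.41  0.23] [0.03423391 0.00101104 0.00710498]
```

View pics/w4.png

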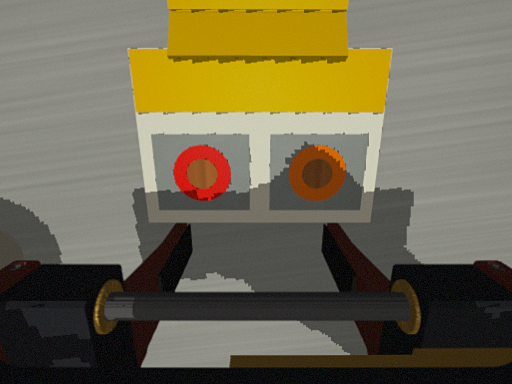

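The view shows the card under the lip edge, square, with clip columns 167–347 and card 129–391 (centred within about 1.5 mm). I continue slowly, watching the force.

```bash
python3 -m creep '[0.002,0,0,0, 0.004,0,0,0, 0.006,0,0,0, 0.008,0,0,0, 0.01,0,0,0, 0.012,0,0,0, 0.013,0,0,0]'
python3 -m creep '[0.0015,0,0,0, 0.003,0,0,0, 0.0045,0,0,0, 0.006,0,0,0]'
python3 -m creep '[0.0015,0,0,0, 0.003,0,0,0, 0.0045,0,0,0, 0.006,0,0,0]'
python3 -m creep '[0.0015,0,0,0, 0.003,0,0,0, 0.0045,0,0,0]'
```

```text
time: 12.58
ee_pos: [546.7, 175.0, 2.8]
tcp_rot: [3.134, -0.211, -0.004]
wrist_force: [-5.6, 1.9, 3.6]
grip_width: 85.1
gripper_force: 2.9
time: 13.08
ee_pos: [550.9, 174.4, 2.6]
tcp_rot: [3.133, -0.211, -0.009]
wrist_force: [-9.5, 2.0, 5.7]
grip_width: 85.0
gripper_force: 5.3
time: 13.58
ee_pos: [560.2, 173.1, 3.0]
tcp_rot: [3.134, -0.213, -0.0]
wrist_force: [-2.2, 1.2, -1.1]
grip_width: 84.8
gripper_force: 1.3
time: 13.95
ee_pos: [564.6, 172.6, 3.1]
tcp_rot: [3.134, -0.212, -0.0]
wrist_force: [-2.9, 0.3, -1.4]
grip_width: 85.0
gripper_force: 1.3
```

Lifted the clip (peak about 9.7 N), now rubbing at about 3 N. The arm yields about 3 N/mm, so 4 mm checks are safe.

```bash
python3 -m creep '[0.001,0,0,0, 0.002,0,0,0, 0.003,0,0,0, 0.004,0,0,0]'
python3 -m creep '[0.001,0,0,0, 0.002,0,0,0, 0.003,0,0,0]'
```

```text
time: 14.45
ee_pos: [568.3, 172.2, 3.1]
tcp_rot: [3.134, -0.212, -0.001]
wrist_force: [-2.8, 0.6, -1.1]
grip_width: 85.1
gripper_force: 1.7
time: 14.82
ee_pos: [570.9, 171.8, 3.0]
tcp_rot: [3.134, -0.212, -0.002]
wrist_force: [-5.7, 1.4, -1.1]
grip_width: 84.9
gripper_force: 2.9
```

```bash
python3 -m creep '[0.0005,0,0,0, 0.001,0,0,0]'
```

```text
time: 15.08
ee_pos: [571.0, 171.8, 2.7]
tcp_rot: [3.134, -0.212, -0.004]
wrist_force: [-8.6, 2.2, -1.3]
grip_width: 85.3
gripper_force: 3.5
```

```bash
python3 -m creep '[0.0005,0,0,0, 0.001,0,0,0]'
```

```text
time: 15.32
ee_pos: [571.1, 171.8, 2.6]
tcp_rot: [3.134, -0.211, -0.007]
wrist_force: [-8.9, 0.7, 1.9]
grip_width: 84.9
gripper_force: 4.8
```

```bash
python3 -m creep '[0.0005,0,0,0, 0.001,0,0,0, 0.0015,0,0,0, 0.0015,0,0,0]'
```

```text
time: 15.82
ee_pos: [571.2, 171.7, 2.5]
tcp_rot: [3.133, -0.211, -0.01]
wrist_force: [-11.1, 0.9, 3.2]
grip_width: 85.1
gripper_force: 6.1
```

Firm at about 11 N with no more motion: it's home. I back off slowly, raise and check.

```bash
python3 -m creep '[-0.001,0,0,0, -0.003,0,0,0, -0.005,0,0,0, -0.01,0,0,0, -0.018,0,0,0, -0.028,0,0,0, -0.035,0,-0.01,0, -0.04,0,-0.04,0, -0.04,0,-0.08,0, -0.04,0,-0.12,0, -0.04,0,-0.16,0, -0.04,0,-0.18,0, -0.04,0,-0.18,0, -0.04,0,-0.18,0]'
python3 - <<'E'
from h import *
o=ctrl.get_obs();m=ctrl.camera_model("wrist")
a=ctrl.grab_frame("wrist");cv2.imwrite("pics/w5.png",a)
H=np.array([688.7,151.2]);t=np.radians(-7.8);R=np.array([[np.cos(t),-np.sin(t)],[np.sin(t),np.cos(t)]])
s=a[:,:,1].astype(int);w=((a.min(2)>150)).astype(np.uint8);w[:,:120]=0
n,l,st,c=cv2.connectedComponentsWithStats(w);i=1+st[1:,4].argmax()
bx=cv2.boxPoints(cv2.minAreaRect(np.argwhere(l==i)[:,::-1].astype(np.float32)))
print(o['time'],st[i],bx.round().tolist(),((ray("",bx,6,m)[:,:2]-H)@R).round(1).tolist())
E
```

```text
time: 17.58
ee_pos: [534.6, 176.3, 182.4]
tcp_rot: [3.134, -0.212, -0.002]
wrist_force: [-0.3, 0.5, 0.0]
grip_width: 85.0
gripper_force: 0.0
17.575 [ 197   77  122   60 2323] [[197.0, 77.0], [318.0, 77.0], [318.0, 136.0], [197.0, 136.0]] [[-40.3, 72.6], [-40.1, -66.2], [-106.8, -70.6], [-106.9, 76.7]]
```

View pics/w5.png

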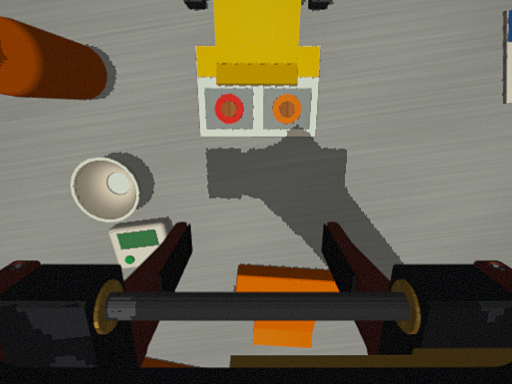

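The card is under the yellow clip, square. Card columns 196–320 against clip 217–297 put both centres at about column 257–258. The rear edge (row 136) hasn't sprung back and the gripper is clear. Handing in.

```bash
python3 -c "
from plant import ctrl
print(ctrl.sign_off())"
```

```text
the job is handed in; nothing more can be done
None
```

The yellow-banded card is under the yellow clip, pressed to the firm stop at about 11 N, square and centred to within about 1.5 mm; the arm is clear, nothing else was disturbed in the views I took, and the job was handed in at about 18 s.

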